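# Check a cured painting with the hardness gauge

## Task

A teal paint marker has been left standing on the test spot of the painted panel: put it cap-down, all the way into the one empty hole of the wooden marker block (the hole with the teal rim) and let go of it. Then take the orange hardness gauge out of its stand and hold it upright on the panel with its probe tip inside the small black ring, its wide display face parallel to the panel's long edges, pressing gently so that the spring plunger is about half in. Finish like that, still holding the gauge steady on the spot; do not press it hard, and leave the other things where they are.

Things in the scene. Friction and masses are not known exactly. Their poses are not given: they have to be found in the camera images.
- panel: Painted wooden panel lying flat and fixed on the table, pale sea-green with teal, light blue and dark blue paint, blue sides; 220 mm along its x, 280 mm along its y (the long edges run along y), 30 mm thick. Origin at the centre of its underside; the painted face is hard and flat at z = 30 mm.
- mark: Test spot on the panel: white paper disc 32 mm in diameter, 1 mm thick, look only (things rest on the panel's face), with a black ring 14 mm in diameter and a red dot at its centre. Origin at its centre, on the panel's face. The teal marker stands on it at the start, up to 5 mm off centre.
- marker: Teal paint marker, loose, standing upright on its cap on the test spot. 120 mm tall: cap at the bottom, 22 mm diameter, 40 mm high, its foot bevelled to 19 mm; above it a white barrel 18 mm in diameter up to 114 mm, then a 15 mm end. Origin at the centre of the cap's flat end, z along the pen to the other end. About 35 g.
- rack: Light wooden marker block, fixed: 165 mm (x) by 56 mm (y), 55 mm high. Three round holes in a row at x = -55, 0, +55 mm, 26 mm in diameter, mouths bevelled, 45 mm deep (floor 10 mm above the origin). Two hold other markers, standing up to 130 mm above the table. Origin at the centre of its underside.
- slot: Teal rim, 37 mm in diameter, around the empty hole of the marker block; origin at the centre of the hole's mouth, 55 mm above the table. It can be any of the three holes.
- stand: Grey gauge stand, fixed, 70 x 70 mm, 75 mm high, with a 23 mm hole from top to bottom in its middle. Origin at the centre of its underside.
- gauge: Orange hardness gauge, loose, about 200 g, upright in its stand, body resting on the stand's top (origin 25 mm above the table; lift 70 mm to clear). Origin: lower end of its steel barrel (19 mm diameter, z 0 to 50 mm), z up. Orange body z 50 to 130 mm: 26 mm along x, 34 mm along y; display on the wide -x face, which runs along y. A 7 mm spring plunger sticks out 15 mm below the barrel.
- plunger (a joint): How far the gauge's plunger is pushed in, m: 0 when free (15 mm stick out), 0.010 when fully in (5 mm still stick out). Spring: 1.2 N to start moving, then 0.6 N per mm, so 4.2 N at half (5 mm). The 5 mm of it next to the barrel is white, the next 5 mm red: half in means the white has just gone.
- probe_tip (a point): The round tip of the gauge's plunger, 15 mm below the gauge's origin when free; moves with the plunger.
- marker_red: Red paint marker, same shape as the teal one, loose in a hole of the block; leave alone.
- marker_yellow: Yellow paint marker, same shape, loose in another hole of the block; leave alone.
- cup: Small white paper paint cup, loose, 64 mm in diameter and 65 mm high, origin under its centre; leave alone.
- dropper: Amber dropper bottle with black cap, loose, 38 mm in diameter, 100 mm high, origin under its centre; leave alone.
- paint_green: Green paint bottle with black cap, loose, 60 mm in diameter, 120 mm high, origin under its centre; leave alone.
- jar: Sea-green jar with white lid, loose, 60 mm in diameter, 65 mm high, origin under its centre; leave alone.

How it is judged:
On the way, in this order (a step that is already met when the one before it is completed fails the run):
1. the teal marker stands fully down in the empty hole, let go (horizontal distance between marker and slot below 0.008 m and z of marker in the frame of rack below 0.015 m and angle between marker's own z axis and vertical below 0.15 rad and contact force between the fingers and marker below 0.1 N), for 0.2 s.
2. the gauge is out of its stand, in the fingers (contact force between the fingers and gauge above 3 N and contact force between gauge and stand below 0.1 N and horizontal distance between gauge and stand above 0.06 m), for 0.1 s.
At the end, for the whole second after the job is handed in: Marker released in the empty hole: 8 mm of its axis, 5 mm of its floor, lean < 0.15 rad. Gauge still, in the fingers, off its stand: tip within 6 mm of the ring centre, upright to 0.1 rad, face parallel to the long edges to 0.17 rad, plunger 2.5-7.5 mm in, 1.5-8 N on the panel (all of step 1 and contact force between marker and rack above 0.05 N and horizontal distance between probe_tip and mark below 0.006 m and angle between gauge's own z axis and vertical below 0.1 rad and angle between the y axis of gauge and the y axis of panel, either way round below 0.17 rad and value of joint plunger between 0.0025 and 0.0075 m and contact force between gauge and panel between 1.5 and 8 N and contact force between the fingers and gauge above 3 N and contact force between gauge and stand below 0.1 N and linear speed of gauge below 0.02 m/s); the arm keeps its last pose, push and grip.
It fails at once if the gauge is pressed hard on the panel (over 20 N) (contact force between gauge and panel above 20 N).
It fails at once if another marker, cup, bottle or jar is disturbed (moved over 20 mm) (distance of any of marker_red, marker_yellow, cup, dropper, paint_green, jar from where it was at the start of the episode above 0.02 m).
It also fails if it takes over 61 s, if anything falls off the work surface, if the arm or the gripper's body presses on something with over 40 N, if the wrist force passes 120 N, or if a joint passes its speed limit or range.

## Robot

A 6-joint arm with a two-finger parallel gripper is mounted at the origin on the work surface. World frame = base frame: x ahead of the robot, y to its left, z up, the work surface at z = 0. Lengths are in m, angles in rad, forces in N, time in s.
With the tool pointing down it reaches from about 0.3 to 0.875 m from the base axis. Payload 6.4 kg.
Tool frame: the origin (TCP) lies at the very end of the fingers, on their centre line; the grasp point (between the pads) lies 19 mm behind it; z points along the fingers, y is the line along which they close (so a half turn about z gives the same grasp; the last joint's range is limited). The gripper opens to 85 mm and grips with 20 to 120 N. Pads are 22 mm wide; open, the fingers measure 114 mm over their backs; the gripper's body (76 mm by 85 mm) begins 54 mm behind the grasp point. The pads swing forward as they close: fully open they stand 13 mm farther back than shut.
Start: joints at [-1.478, 0.181, 1.607, -0, 1.354, -0.206], TCP at [0.169, -0.55, 0.231] pointing down, gripper open.
Joint ranges: [-2.99, 2.99], [-0.89, 2.07], [0.3, 2.58], [-1.14, 4.28], [0, 2.63], [-3.12, 3.12]. Speed limits (rad/s): [2.57, 2.57, 3.01, 3.14, 3.14, 3.14].

## Interface

Orientations are given as a unit quaternion [w, x, y, z].
In Python, from bench import ctrl, eyes, job, get_obs gives the robot as it stands (ctrl), with the cameras (eyes), the readings as plain functions and the job (job).
- The arm moves only by the tool tcp_steps, called after "Call:" by a JSON object that holds its "name" and its "arguments". Schema: {"type":"object","properties":{"increments":{"type":"array","items":{"type":"array","prefixItems":[{"type":"array","items":{"type":"number"},"minItems":3,"maxItems":3},{"type":"array","items":{"type":"number"},"minItems":3,"maxItems":3},{"type":"number"}],"minItems":3,"maxItems":3},"minItems":1,"maxItems":10},"only":{"type":"string"},"quiet":{"type":"boolean"},"lines":{"type":"string"}},"required":["increments"],"additionalProperties":false}. increments is a list of rows, 1 to 10 of them, each written [[dx, dy, dz], [rx, ry, rz], opening]: dx, dy, dz in normalised numbers (1 is 0.8 m), then a rotation vector rx, ry, rz in fractions of the full range, 1 being 2 rad, then the opening from 0.0 (shut) to 1.0 (fully open); each row is the pose to reach, as a shift and turn from the pose commanded when the call began, along the tool's axes at that moment; what a row does not reach only later rows make up. A row lasts 1/8 s, in which the tool goes at most 0.0625 m and 0.188 rad, less where a joint would pass 70% of its speed; a pose out of reach is approached as far as the arm can. The fingers move at their own pace and stop on an object; the grip force is fixed at half the most. Time passes only in rows, so rows that do not move let the fingers close. The tool returns the time, the measured TCP pose, the force, the opening and the grip force at its end. only (a regular expression) keeps the lines of the reply that match it, lines (a string "A,B") keeps lines A to B, and quiet returns only ok. Shift and turn numbers lie between -1 and 1, and a call with a number outside is refused. Input that does not fit is refused with a message, and nothing moves.
- get_obs(): the state, without advancing time (a new reading comes with each control period).
- eyes.camera(name): name is "scene" or "top"; returns the picture (400x640x3 uint8, blue, green, red); there is no depth.
- eyes.camera_params(name): a dict with "fovy" (degrees; the focal length in pixels is half the picture's height over the tangent of half this angle, whatever the lens; pixels are square), "cx", "cy" (the principal point, pixels), "dist" ([k1, k2, p1, p2, k3] as OpenCV has them; the pictures are not rectified), "view" (4x4, takes a point from world to camera coordinates). Camera axes: x right, y up, looking along -z (the intrinsics and any distortion apply to the point x, -y, -z); pixel columns grow to the right and rows downward; lengths in m; the calibration is good to about 2 mm. A picture is of the moment at which its call begins. camera_params takes no time and is no camera call.
- job.hand_in(): hands the job in; it is judged then, once.
The state is a dict: "time_s": time; "q": joint angles; "dq": joint speeds; "joint_efforts": joint torques, N m; "eef_pos": TCP position; "eef_rot": TCP orientation; "wrist_force": force on the tool from outside, world axes, zero at the start; "torque": the same for the moment, N m; "opening": opening from 0.0 (shut) to 1.0 (fully open); "grasp_force": force on a finger pad.
Only numpy, scipy, OpenCV 4.12 (cv2) and the standard library are available. Lean on these libraries where they do the work, as an engineer would, in place of code of your own. Each camera call takes 0.05 s, during which the arm holds its last target. There are 200 camera calls.

## Working session

There is one attempt and no reset: what is moved stays moved. The work goes in short steps, Python scripts to look and compute and a tool call to move; the robot and the scene stay as the last step left them, time stands still between calls to the robot, and variables do not carry over. Pictures are saved under pics/ and viewed, at most 10 in all, crops included, and the job is handed in when it is done.

```bash
ls; mkdir -p pics
```

Run:
```python
from bench import ctrl, eyes, job, get_obs
import cv2,numpy as np
for n in("scene","top"):
    cv2.imwrite(f"pics/{n}0.png",eyes.camera(n)); p=eyes.camera_params(n); print(n,p)
o=get_obs(); print(o)
```

```text
bench.py
pics
scene {'fovy': 53.870294479562276, 'cx': 324.3468699455362, 'cy': 195.65716156408888, 'dist': array([-0.02710338,  0.        ,  0.        ,  0.        ,  0.        ]), 'view': array([[-0.3723975 ,  0.92807206, -0.0015324 ,  0.24788926],
       [-0.72744059, -0.29086611,  0.62147171,  0.39663992],
       [ 0.57632481,  0.23254924,  0.7834351 , -1.25777867],
       [ 0.        ,  0.        ,  0.        ,  1.        ]])}
top {'fovy': 55.3745914696357, 'cx': 315.7359679989817, 'cy': 197.08614845241104, 'dist': array([-0.03117803,  0.        ,  0.        ,  0.        ,  0.        ]), 'view': array([[-0.02684926, -0.99942402,  0.02075423, -0.00403046],
       [ 0.9922028 , -0.02411601,  0.12227844, -0.61177633],
       [-0.1217075 ,  0.02387549,  0.99227881, -0.84387828],
       [ 0.        ,  0.        ,  0.        ,  1.        ]])}
{'time_s': 0.1, 'q': array([-1.47829918e+00,  1.81446862e-01,  1.60791527e+00, -3.27841853e-06,
        1.35378927e+00, -2.06277215e-01]), 'dq': array([-2.50786581e-03, -1.15115187e-03, -3.32658953e-03, -3.43385711e-05,
       -2.88260115e-03,  2.31128885e-04]), 'joint_efforts': array([-7.07542640e-04, -4.45881557e+01, -3.52240849e+01, -3.70695616e-04,
        4.07099389e-03, -1.36144783e-05]), 'eef_pos': array([ 0.16923225, -0.54901391,  0.23048191]), 'eef_rot': array([-7.78204456e-04,  9.88862118e-01,  1.48832469e-01,  4.27168221e-05]), 'wrist_force': array([-0.2264783 ,  0.31348573, -0.00226679]), 'torque': array([-1.10677730e-02, -1.54495665e-05,  6.90226046e-03]), 'grasp_force': 0.0, 'opening': 1.0001916948697118}
```

View pics/scene0.png

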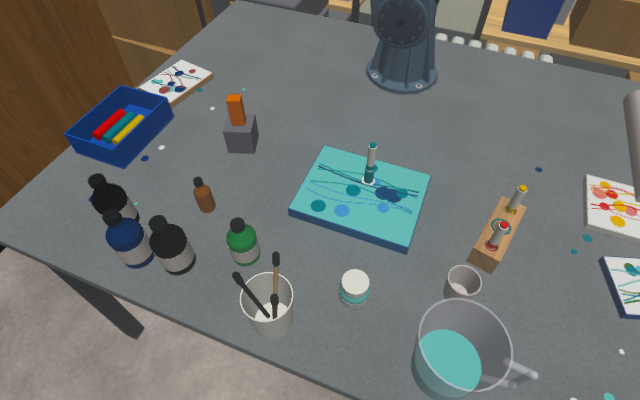

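View pics/top0.png

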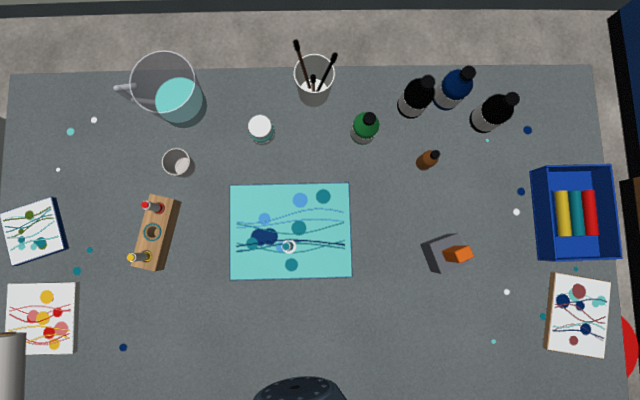

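The scene view shows the teal marker near (370,165) on the panel, the gauge and stand at (238,125), and the rack near (500,230). In the top view they are at (289,246), (450,253) and (153,232), and the empty teal-rimmed hole is the middle one. Next, one composite zoom and the colour masks.

Create h.py:
```python
import cv2,numpy as np
from bench import ctrl, eyes, job, get_obs
P={n:eyes.camera_params(n) for n in("scene","top")}
def K(p): f=200/np.tan(np.radians(p["fovy"]/2)); return np.array([[f,0,p["cx"]],[0,f,p["cy"]],[0,0,1]])
def ray(n,uv):
    p=P[n]; x,y=cv2.undistortPoints(np.array([[uv]],float),K(p),p["dist"])[0,0]
    R,t=p["view"][:3,:3],p["view"][:3,3]; d=R.T@np.array([x,-y,-1.]); return -R.T@t,d/np.linalg.norm(d)
def plane(n,uv,z): c,d=ray(n,uv); return c+d*(z-c[2])/d[2]
def tri(a,b):
    (c1,d1),(c2,d2)=ray("top",a),ray("scene",b)
    s=np.linalg.lstsq(np.c_[d1,-d2],c2-c1,rcond=None)[0]; p,q=c1+s[0]*d1,c2+s[1]*d2
    return (p+q)/2,np.linalg.norm(p-q)
def px(n,X):
    p=P[n]; v=p["view"]@np.r_[X,1]; q=cv2.projectPoints(np.array([[v[0],-v[1],-v[2]]]),np.zeros(3),np.zeros(3),K(p),p["dist"])[0]; return q[0,0]
def hsv(im): return cv2.cvtColor(im,cv2.COLOR_BGR2HSV)
```

Run:
```python
import cv2,numpy as np
from h import *
B={"top":[(259,216),(122,202),(420,220)],"scene":[(340,130),(467,205),(210,90)]}
rows=[]
for n,bs in B.items():
    im=cv2.imread(f"pics/{n}0.png"); rows.append(np.hstack([cv2.resize(im[y:y+72,x:x+64],None,fx=4,fy=4,interpolation=cv2.INTER_CUBIC) for x,y in bs]))
    h=hsv(im)
    m=cv2.inRange(h,(5,180,120),(15,255,255)); 
    x,y=B[n][2]; mm=np.zeros_like(m); mm[y:y+72,x:x+64]=m[y:y+72,x:x+64]
    for c in cv2.findContours(mm,0,1)[0]:
        if cv2.contourArea(c)>20: print(n,"gauge",cv2.approxPolyDP(c,1.5,True)[:,0].tolist())
    m=cv2.inRange(h,(78,90,60),(105,255,255)); x,y=B[n][1]; mm=np.zeros_like(m); mm[y:y+72,x:x+64]=m[y:y+72,x:x+64]
    ys,xs=np.nonzero(mm); print(n,"rim px",len(xs),xs.min(),xs.max(),ys.min(),ys.max()) if len(xs) else 0
cv2.imwrite("pics/z0.png",np.vstack(rows))
```

```text
top gauge [[468, 246], [454, 251], [459, 262], [472, 256]]
top rim px 57 144 160 223 240
scene gauge [[228, 95], [227, 102], [232, 123], [244, 124], [239, 103], [240, 95]]
scene rim px 42 492 510 219 233
```

View pics/z0.png

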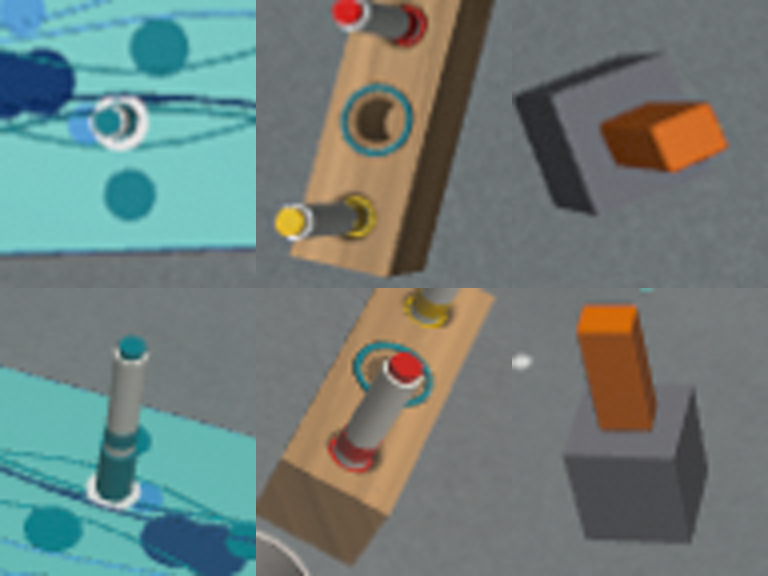

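The zooms give the following:
- The empty hole's rim is at (151.9,231.6) in the top view and (500.6,226) in the scene view.
- The marker's top end is at (285.4,246) and (372.4,144.4).
- The gauge's top face and the disc are clearly visible.

Next I triangulate.

Run:
```python
from h import *
np.set_printoptions(precision=4,suppress=True)
T={n:cv2.imread(f"pics/{n}0.png") for n in P}
z=lambda n,i,p:(np.array({"top":[(259,216),(122,202),(420,220)],"scene":[(340,130),(467,205),(210,90)]}[n][i])+(np.array(p)-[256*i,288*(n=="scene")])/4-.4)
# rim: ellipse fit on teal mask
C={}
for n,(x,y) in {"top":(140,218),"scene":(480,213)}.items():
    m=cv2.inRange(hsv(T[n]),(78,90,60),(105,255,255))[y:y+30,x:x+36]
    q=np.argwhere(m)[:,::-1].astype(np.float32)+(x,y); e=cv2.fitEllipse(q); C[n]=e[0]; print(n,"rim",e, "on z=.055",plane(n,e[0],.055))
print("rim tri",tri(C["top"],C["scene"]))
# marker end
C={}
for n,(x,y) in {"top":(281,241),"scene":(368,140)}.items():
    m=cv2.inRange(hsv(T[n]),(78,120,40),(105,255,255))[y:y+9,x:x+9]; q=np.argwhere(m)[:,::-1]+(x,y); print(n,"end",len(q),q.mean(0)); C[n]=q.mean(0)
print("marker end",tri((285.4,245.9),(372.4,144.4)),tri(C["top"],C["scene"]))
# white disc
for n,(x,y,w,h) in {"top":(278,236,22,22),"scene":(358,174,20,15)}.items():
    m=cv2.inRange(hsv(T[n]),(0,0,150),(180,60,255))[y:y+h,x:x+w]; c=max(cv2.findContours(m,0,1)[0],key=cv2.contourArea)
    hu=cv2.convexHull(c); e=cv2.fitEllipse(hu); ctr=np.array(e[0])+(x,y); print(n,"disc",ctr,e[1],plane(n,ctr,.031)); C[n]=ctr
print("disc tri",tri(C["top"],C["scene"]))
# panel
for n in P:
    m=cv2.inRange(hsv(T[n]),(75,60,90),(120,255,255)); c=max(cv2.findContours(cv2.morphologyEx(m,2,np.ones((3,3))),0,1)[0],key=cv2.contourArea)
    a=cv2.approxPolyDP(cv2.convexHull(c),4,True)[:,0]; W=np.array([plane(n,p,.03) for p in a]); print(n,a.tolist(),W[:,:2].tolist())
# gauge top corners (match order) far-left.. 
t=[z("top",2,p) for p in((712,102),(726,146),(671,171),(650,123))]; s=[z("scene",2,p) for p in((581,306),(638,306),(641,332),(579,332))]
print("g top z=.155 from top");W=np.array([plane("top",p,.155) for p in t]);print(W, W.mean(0))
V=np.array([plane("scene",p,.155) for p in s]);print(V,V.mean(0)); print(tri(np.mean(t,0),np.mean(s,0)))
for A in(W,V): print("edges",[(round(np.linalg.norm(d),4),round(np.degrees(np.arctan2(d[1],d[0])),1)) for d in np.roll(A,-1,0)-A])
# stand top corners in top zoom + marker mouths
S=[plane("top",z("top",2,p),.075) for p in((552,93),(597,213))]; print("stand",S)
S=[plane("scene",z("scene",2,p),.075) for p in((567,457),(693,461),(694,386))]; print("stand",S)
# rack edge long (top view): lower-right top edge
a=[plane("top",z("top",1,p),.055) for p in((467,2),(389,275),(293,256))]; print("rack",a)
```

```text
Traceback (most recent call last):
cv2.error: OpenCV(4.12.0) /io/opencv/modules/imgproc/src/shapedescr.cpp:356: error: (-215:Assertion failed) n >= 0 && (depth == CV_32F || depth == CV_32S) in function 'fitEllipseNoDirect'
```

Create m.py:
```python
from h import *
np.set_printoptions(precision=4,suppress=True)
T={n:cv2.imread(f"pics/{n}0.png") for n in P}
z=lambda n,i,p:(np.array({"top":[(259,216),(122,202),(420,220)],"scene":[(340,130),(467,205),(210,90)]}[n][i])+(np.array(p)-[256*i,288*(n=="scene")])/4-.4)
C={}
for n,(x,y) in {"top":(140,218),"scene":(480,213)}.items():
    m=cv2.inRange(hsv(T[n]),(78,90,60),(105,255,255))[y:y+30,x:x+36]
    q=(np.argwhere(m)[:,::-1]+(x,y)).astype(np.float32); e=cv2.fitEllipse(q); C[n]=e[0]; print(n,"rim",e, "on z=.055",plane(n,e[0],.055))
print("rim tri",tri(C["top"],C["scene"]))
C={}
for n,(x,y) in {"top":(281,241),"scene":(368,140)}.items():
    m=cv2.inRange(hsv(T[n]),(78,120,40),(105,255,255))[y:y+9,x:x+9]; q=np.argwhere(m)[:,::-1]+(x,y); print(n,"end",len(q),q.mean(0)); C[n]=q.mean(0)
print("marker end",tri((285.4,245.9),(372.4,144.4)),tri(C["top"],C["scene"]))
for n,(x,y,w,h) in {"top":(278,236,22,22),"scene":(358,174,20,15)}.items():
    m=cv2.inRange(hsv(T[n]),(0,0,150),(180,60,255))[y:y+h,x:x+w]; c=max(cv2.findContours(m,0,1)[0],key=cv2.contourArea)
    hu=cv2.convexHull(c); e=cv2.fitEllipse(hu); ctr=np.array(e[0])+(x,y); print(n,"disc",ctr,e[1],plane(n,ctr,.031)); C[n]=ctr
print("disc tri",tri(C["top"],C["scene"]))
for n in P:
    m=cv2.inRange(hsv(T[n]),(75,60,90),(120,255,255)); c=max(cv2.findContours(cv2.morphologyEx(m,2,np.ones((3,3))),0,1)[0],key=cv2.contourArea)
    a=cv2.approxPolyDP(cv2.convexHull(c),4,True)[:,0]; W=np.array([plane(n,p.astype(float),.03) for p in a]); print(n,a.tolist(),W[:,:2].tolist())
t=[z("top",2,p) for p in((712,102),(726,146),(671,171),(650,123))]; s=[z("scene",2,p) for p in((581,306),(638,306),(641,332),(579,332))]
W=np.array([plane("top",p,.155) for p in t]);print("gtop",W, W.mean(0))
V=np.array([plane("scene",p,.155) for p in s]);print(V,V.mean(0)); print(tri(np.mean(t,0),np.mean(s,0)))
for A in(W,V): print("edges",[(round(np.linalg.norm(d),4),round(np.degrees(np.arctan2(d[1],d[0])),1)) for d in np.roll(A,-1,0)-A])
print("stand",[plane("top",z("top",2,p),.075) for p in((552,93),(597,213))])
print("stand",[plane("scene",z("scene",2,p),.075) for p in((567,457),(693,461),(694,386))])
print("rack",[plane("top",z("top",1,p),.055) for p in((467,2),(389,275),(293,256))])
```

```bash
python3 m.py
```

```text
top rim ((151.79148864746094, 231.6862030029297), (15.935586929321289, 16.89430046081543), 35.49943542480469) on z=.055 [0.5404 0.3492 0.055 ]
scene rim ((500.7717590332031, 226.1984100341797), (13.688632011413574, 18.709989547729492), 115.40119171142578) on z=.055 [0.5408 0.3491 0.055 ]
rim tri (array([0.5404, 0.3493, 0.0545]), np.float64(0.0001617960573134589))
top end 34 [284.7647 245.6176]
scene end 30 [372.3667 144.3667]
marker end (array([0.5017, 0.0457, 0.1472]), np.float64(0.000509670260732228)) (array([0.5025, 0.0463, 0.1481]), np.float64(0.0016299783451207007))
top disc [288.6322 246.0876] (13.793248176574707, 14.262956619262695) [0.5007 0.0453 0.031 ]
scene disc [367.6459 180.2127] (8.290149688720703, 13.906179428100586) [0.5032 0.0455 0.031 ]
disc tri (array([0.5007, 0.0452, 0.0282]), np.float64(0.0005211391292218871))
scene [[324, 145], [430, 175], [407, 253], [288, 214]] [[0.4305092158762235, -0.09526380999746226], [0.43086299938042183, 0.1794757562677575], [0.6608490135006746, 0.1819609792625675], [0.6621321191298482, -0.08827007736300146]]
top [[348, 182], [351, 277],
[... 485 characters left out ...]
762, -0.3092,  0.1523]), np.float64(0.0024708866495876274))
edges [(np.float64(0.0226), np.float64(-165.9)), (np.float64(0.0309), np.float64(111.6)), (np.float64(0.0256), np.float64(20.6)), (np.float64(0.0336), np.float64(-73.7))]
edges [(np.float64(0.0343), np.float64(111.4)), (np.float64(0.0252), np.float64(33.5)), (np.float64(0.0366), np.float64(-68.5)), (np.float64(0.0248), np.float64(-151.9))]
stand [array([ 0.4993, -0.2668,  0.075 ]), array([ 0.4335, -0.2877,  0.075 ])]
stand [array([ 0.5226, -0.3272,  0.075 ]), array([ 0.497 , -0.2526,  0.075 ]), array([ 0.4338, -0.2858,  0.075 ])]
rack [array([0.6057, 0.2999, 0.055 ]), array([0.4549, 0.3406, 0.055 ]), array([0.4665, 0.3941, 0.055 ])]
```

Both views agree: the rim is at z≈0.0545 (expected 0.055), the marker's end at 0.148 (expected 0.150), and the panel yaw is about 0. The rack row lies at −15° and the gauge yaw is about 20°. Next I move over the marker with the tool's y axis across the rack row (−105°).

Create rel.py:
```python
import sys,numpy as np
from bench import ctrl, eyes, job, get_obs
from scipy.spatial.transform import Rotation as R
np.set_printoptions(precision=4,suppress=True)
# args x y z yaw(tool y, deg): shift and rotvec in tool axes from measured pose
x,y,z,yaw=map(float,sys.argv[1:5]); o=get_obs(); q=o["eef_rot"]; A=R.from_quat(np.r_[q[1:],q[0]])
t=np.radians(yaw); Y=np.array([np.cos(t),np.sin(t),0]); Z=np.array([0,0,-1.]); B=R.from_matrix(np.c_[np.cross(Y,Z),Y,Z])
print("pos",o["eef_pos"],"yaw",np.degrees(np.arctan2(*A.as_matrix()[1::-1,1])),"t",o["time_s"],"d",A.inv().apply(np.array([x,y,z])-o["eef_pos"]),"rv",(A.inv()*B).as_rotvec(),"q",o["q"])
```

```bash
python3 rel.py 0.502 0.0457 0.22 -105; python3 rel.py 0.502 0.0457 0.106 -105
```

```text
pos [ 0.1692 -0.549   0.2305] yaw -72.88143591205376 t 0.1 d [ 0.4931 -0.4704  0.0114] rv [-0.0016  0.0001  0.5606] q [-1.4783  0.1814  1.6079 -0.      1.3538 -0.2063]
pos [ 0.1692 -0.549   0.2305] yaw -72.88143591205376 t 0.1 d [ 0.493  -0.4702  0.1254] rv [-0.0016  0.0001  0.5606] q [-1.4783  0.1814  1.6079 -0.      1.3538 -0.2063]
```

The rows are not in the units I measure in: shifts go in shares of 0.8 m and turns go in shares of 2 rad. I convert before sending: 0.493 m / 0.8 = 0.6163, -0.47 m / 0.8 = -0.5875, 0.56 rad / 2 = 0.28.

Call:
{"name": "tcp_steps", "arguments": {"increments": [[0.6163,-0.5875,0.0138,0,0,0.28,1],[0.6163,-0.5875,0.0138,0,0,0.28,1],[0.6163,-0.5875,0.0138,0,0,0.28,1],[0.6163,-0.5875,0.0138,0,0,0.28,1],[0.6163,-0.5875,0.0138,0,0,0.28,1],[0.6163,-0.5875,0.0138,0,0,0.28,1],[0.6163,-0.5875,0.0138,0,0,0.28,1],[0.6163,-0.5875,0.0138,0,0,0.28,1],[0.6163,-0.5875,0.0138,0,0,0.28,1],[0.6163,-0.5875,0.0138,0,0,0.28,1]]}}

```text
refused: increments[0]: [0.6163, -0.5875, 0.0138, 0, 0, 0.28, 1] is too long (schema: maxItems 3). Nothing was moved.
```

The error is about the shape of the input: rows with the three-number parts in brackets of their own. Fixing that and sending the same move.

Call:
{"name": "tcp_steps", "arguments": {"increments": [[[0.6163,-0.5875,0.0138],[0,0,0.28],1],[[0.6163,-0.5875,0.0138],[0,0,0.28],1],[[0.6163,-0.5875,0.0138],[0,0,0.28],1],[[0.6163,-0.5875,0.0138],[0,0,0.28],1],[[0.6163,-0.5875,0.0138],[0,0,0.28],1],[[0.6163,-0.5875,0.0138],[0,0,0.28],1],[[0.6163,-0.5875,0.0138],[0,0,0.28],1],[[0.6163,-0.5875,0.0138],[0,0,0.28],1],[[0.6163,-0.5875,0.0138],[0,0,0.28],1],[[0.6163,-0.5875,0.0138],[0,0,0.28],1]]}}

```text
time_s: 1.35
eef_pos: [0.4745, -0.0034, 0.2212]
eef_rot: [0.0, 0.991, -0.13, 0.0]
wrist_force: [0.1, -0.3, -0.2]
opening: 1.001
grasp_force: 0.0
```

```bash
python3 rel.py 0.502 0.0457 0.22 -105
```

```text
pos [ 0.4745 -0.0034  0.2212] yaw -104.9568268889143 t 1.35 d [ 0.0138 -0.0545  0.0012] rv [ 0.0002 -0.0004  0.0008] q [-0.2579 -0.0395  1.8625 -0.0002  1.3182  1.5739]
```

Call:
{"name": "tcp_steps", "arguments": {"increments": [[[0,0,0],[0,0,0],1],[[0,0,0],[0,0,0],1]], "lines": "1,2"}}

```text
time_s: 1.6
eef_pos: [0.4735, -0.0054, 0.2207]
```

```bash
python3 rel.py 0.502 0.0457 0.106 -105
```

```text
pos [ 0.4735 -0.0054  0.2207] yaw -104.8908745264204 t 1.6 d [ 0.0146 -0.0567  0.1147] rv [0.0005 0.0012 0.0019] q [-0.2624 -0.0403  1.8642 -0.0006  1.3189  1.5685]
```

In the tool's units: 0.1147 m / 0.8 = 0.1434, 0.08 m / 0.8 = 0.1.

Call:
{"name": "tcp_steps", "arguments": {"increments": [[[0.0183,-0.0709,0],[0,0,0],1],[[0.0183,-0.0709,0.05],[0,0,0],1],[[0.0183,-0.0709,0.1],[0,0,0],1],[[0.0183,-0.0709,0.1434],[0,0,0],1],[[0.0183,-0.0709,0.1434],[0,0,0],1],[[0.0183,-0.0709,0.1434],[0,0,0],1]]}}

```text
time_s: 2.35
eef_pos: [0.5035, 0.0443, 0.1078]
eef_rot: [0.0, 0.991, -0.131, 0.001]
wrist_force: [-0.3, -0.5, -0.1]
opening: 1.001
grasp_force: 0.0
```

```bash
python3 rel.py 0.502 0.0457 0.106 -105
```

Run:
```python
from h import *
r=[]
for n,(x,y) in {"top":(240,195),"scene":(320,100)}.items():
    im=eyes.camera(n); cv2.imwrite(f"pics/{n}1.png",im); r.append(cv2.resize(im[y:y+100,x:x+100],None,fx=4,fy=4,interpolation=cv2.INTER_CUBIC))
cv2.imwrite("pics/z1.png",np.hstack(r))
```

```text
pos [0.5035 0.0443 0.1078] yaw -105.07564379965422 t 2.35 d [-0.0018 -0.001   0.0018] rv [-0.0001 -0.0016 -0.0013] q [-0.1475  0.1779  1.8837 -0.0001  1.0784  1.6865]
```

View pics/z1.png

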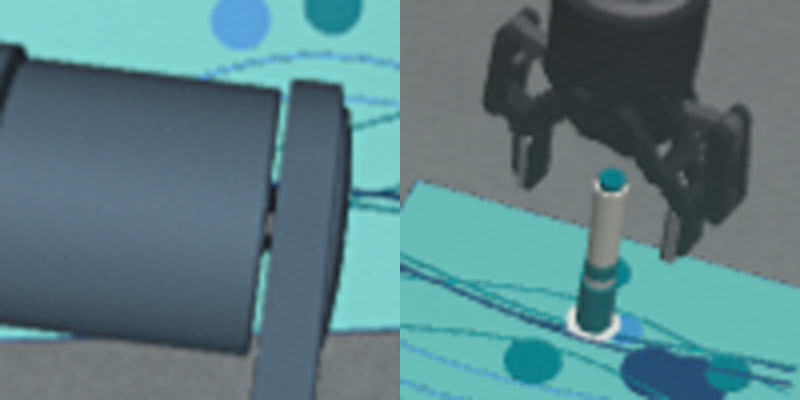

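The open fingertips, at zoom positions (530,185) and (670,255), straddle the upper barrel at about (605,220), as intended. Closing.

Call:
{"name": "tcp_steps", "arguments": {"increments": [[[0,0,0],[0,0,0],0],[[0,0,0],[0,0,0],0],[[0,0,0],[0,0,0],0],[[0,0,0],[0,0,0],0],[[0,0,0],[0,0,0],0],[[0,0,0],[0,0,0],0],[[0,0,0],[0,0,0],0],[[0,0,0],[0,0,0],0]]}}

```text
time_s: 3.45
eef_pos: [0.5029, 0.0455, 0.1067]
eef_rot: [-0.0, 0.991, -0.13, 0.0]
wrist_force: [0.8, 1.5, 4.3]
opening: 0.192
grasp_force: 58.4
```

Call:
{"name": "tcp_steps", "arguments": {"increments": [[[0,0,-0.05],[0,0,0],0],[[0,0,-0.1],[0,0,0],0],[[0,0,-0.1],[0,0,0],0],[[0,0,-0.1],[0,0,0],0]]}}

```text
time_s: 3.95
eef_pos: [0.502, 0.0455, 0.1855]
eef_rot: [0.0, 0.991, -0.13, -0.001]
wrist_force: [-0.3, 1.6, -0.2]
opening: 0.189
grasp_force: 58.5
```

```bash
python3 rel.py 0.5404 0.3493 0.186 -105
```

```text
pos [0.502  0.0455 0.1855] yaw -104.96573396190146 t 3.95 d [-0.0413 -0.3034 -0.0005] rv [0.0003 0.0014 0.0006] q [-0.1453  0.0702  1.8274 -0.0002  1.2455  1.6868]
```

In the tool's units: -0.3034 m / 0.8 = -0.3793, -0.29 m / 0.8 = -0.3625.

Call:
{"name": "tcp_steps", "arguments": {"increments": [[[-0.01,-0.075,0],[0,0,0],0],[[-0.02,-0.15,0],[0,0,0],0],[[-0.0313,-0.225,0],[0,0,0],0],[[-0.0413,-0.3,0],[0,0,0],0],[[-0.0516,-0.3625,0],[0,0,0],0],[[-0.0516,-0.3793,0],[0,0,0],0],[[-0.0516,-0.3793,0],[0,0,0],0],[[-0.0516,-0.3793,0],[0,0,0],0],[[-0.0516,-0.3793,0],[0,0,0],0]]}}

```text
time_s: 5.08
eef_pos: [0.5413, 0.3478, 0.1865]
eef_rot: [0.0, 0.991, -0.131, -0.0]
wrist_force: [-0.6, 0.3, 0.2]
opening: 0.194
grasp_force: 58.6
```

```bash
python3 rel.py 0.5404 0.3493 0.186 -105
```

Run:
```python
from h import *
np.set_printoptions(precision=4,suppress=True)
r=[];I={}
for n,(x,y) in {"top":(110,180),"scene":(450,160)}.items():
    I[n]=im=eyes.camera(n); cv2.imwrite(f"pics/{n}2.png",im); r.append(cv2.resize(im[y:y+100,x:x+100],None,fx=4,fy=4,interpolation=cv2.INTER_CUBIC))
cv2.imwrite("pics/z2.png",np.hstack(r))
```

```text
pos [0.5413 0.3478 0.1865] yaw -105.07249459618484 t 5.075 d [-0.0013 -0.0012  0.0005] rv [ 0.0004  0.0002 -0.0013] q [ 0.387   0.3696  1.465  -0.0002  1.3075  2.2209]
```

View pics/z2.png

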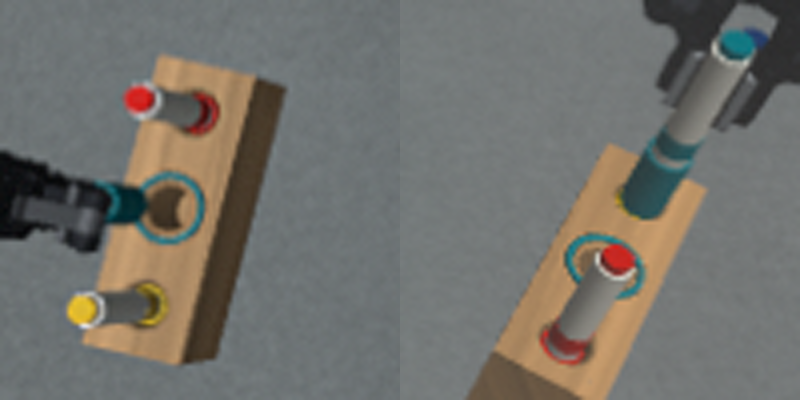

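The top view shows the cap's right edge at zoom (146,205), next to the hole. The scene view shows the marker's end at (738,43) and its foot near (645,205). I compare these with the projections of a marker standing exactly on the hole axis.

Run:
```python
from h import *
np.set_printoptions(precision=2,suppress=True)
B={"top":np.array((110,180)),"scene":np.array((450,160))}
for n in B:
    off=np.array((400,0)) if n=="scene" else 0
    for nm,z,r in(("end",.2305,.0075),("collar",.1505,.011),("foot",.1105,.011),("rim",.055,.0175)):
        c=[]
        for a in np.linspace(0,2*np.pi,12,False): c.append((px(n,[.5404+r*np.cos(a),.3493+r*np.sin(a),z])-B[n]+.4)*4+off)
        c=np.array(c); print(n,nm,"ctr",c.mean(0),"min",c.min(0),"max",c.max(0))
# measure: teal end centroid, teal cap extents
im=cv2.imread("pics/scene2.png"); h=hsv(im); m=cv2.inRange(h,(78,110,50),(102,255,255))
k,l,s,c=cv2.connectedComponentsWithStats(m)
for i in range(1,k):
    if s[i,4]>15 and 480<c[i,0]<560 and 150<c[i,1]<240: print("scene comp",s[i],(c[i]-B["scene"]+.4)*4+(400,0), plane("scene",c[i],.2305) if c[i,1]<180 else "")
```

```text
top end ctr [  9.68 195.33] min [ -7.05 178.47] max [ 26.42 212.21]
top collar ctr [ 91.1  201.98] min [ 69.05 179.82] max [113.14 224.18]
top foot ctr [125.81 204.8 ] min [104.84 183.73] max [146.78 225.91]
top rim ctr [168.68 208.29] min [137.43 176.93] max [199.93 239.73]
scene end ctr [744.26  41.19] min [726.53  28.64] max [762.04  53.81]
scene collar ctr [674.71 153.81] min [651.05 135.95] max [698.45 171.82]
scene foot ctr [643.97 203.39] min [621.34 185.81] max [666.69 221.11]
scene rim ctr [605.11 266.08] min [571.18 238.85] max [639.23 293.66]
scene comp [530 168   9   7  49] [737.11  44.62] [0.54 0.35 0.23]
scene comp [509 195  13  19  73] [660.39 185.55] 
scene comp [518 197   6   3  16] [682.35 153.35] 
scene comp [492 219  13  12  27] [584.56 251.38]
```

The foot agrees within about 1 mm. I apply the small TCP correction and descend in stages, watching the force.

In the tool's units: 0.07 m / 0.8 = 0.0875, 0.055 m / 0.8 = 0.0688.

Call:
{"name": "tcp_steps", "arguments": {"increments": [[[-0.0013,-0.0013,0],[0,0,0],0],[[-0.0013,-0.0013,0.0375],[0,0,0],0],[[-0.0013,-0.0013,0.0625],[0,0,0],0],[[-0.0013,-0.0013,0.0688],[0,0,0],0],[[-0.0013,-0.0013,0.075],[0,0,0],0],[[-0.0013,-0.0013,0.0813],[0,0,0],0],[[-0.0013,-0.0013,0.0875],[0,0,0],0],[[-0.0013,-0.0013,0.0875],[0,0,0],0]]}}

```text
time_s: 6.18
eef_pos: [0.5402, 0.3505, 0.1162]
eef_rot: [0.0, 0.991, -0.13, -0.0]
wrist_force: [-0.9, -0.0, 0.4]
opening: 0.196
grasp_force: 58.6
```

```bash
python3 rel.py 0.5404 0.3493 0.0865 -105
```

```text
pos [0.5402 0.3505 0.1162] yaw -104.96496118590575 t 6.175 d [0.0005 0.0011 0.0297] rv [0.0003 0.0004 0.0006] q [0.3915 0.4464 1.5118 0.     1.1839 2.2235]
```

In the tool's units: 0.028 m / 0.8 = 0.035, 0.026 m / 0.8 = 0.0325.

Call:
{"name": "tcp_steps", "arguments": {"increments": [[[0,0.0013,0.01],[0,0,0],0],[[0,0.0013,0.02],[0,0,0],0],[[0,0.0013,0.0275],[0,0,0],0],[[0,0.0013,0.0325],[0,0,0],0],[[0,0.0013,0.035],[0,0,0],0],[[0,0.0013,0.035],[0,0,0],0]]}}

```text
time_s: 6.92
eef_pos: [0.5402, 0.3496, 0.0884]
eef_rot: [0.0, 0.991, -0.13, -0.0]
wrist_force: [-1.1, -0.7, 0.1]
opening: 0.196
grasp_force: 58.6
```

In the tool's units: -0.13 m / 0.8 = -0.1625, -0.09 m / 0.8 = -0.1125.

Call:
{"name": "tcp_steps", "arguments": {"increments": [[[0,0,0],[0,0,0],1],[[0,0,0],[0,0,0],1],[[0,0,0],[0,0,0],1],[[0,0,0],[0,0,0],1],[[0,0,0],[0,0,0],1],[[0,0,-0.05],[0,0,0],1],[[0,0,-0.1125],[0,0,0],1],[[0,0,-0.1625],[0,0,0],1],[[0,0,-0.1625],[0,0,0],1],[[0,0,-0.1625],[0,0,0],1]]}}

```text
time_s: 8.18
eef_pos: [0.5397, 0.3494, 0.2178]
eef_rot: [0.0, 0.991, -0.13, -0.0]
wrist_force: [-0.1, -0.5, -0.1]
opening: 1.0
grasp_force: 0.0
```

```bash
python3 rel.py 0.477 -0.309 0.218 -70
```

Run:
```python
from h import *
im=eyes.camera("scene"); cv2.imwrite("pics/scene3.png",im)
x,y=450,160; cv2.imwrite("pics/z3.png",cv2.resize(im[y:y+100,x:x+100],None,fx=4,fy=4,interpolation=cv2.INTER_CUBIC))
```

```text
pos [0.5397 0.3494 0.2178] yaw -104.9651835123686 t 8.175 d [0.1094 0.6523 0.0001] rv [ 0.0003  0.0009 -0.6103] q [0.3902 0.3409 1.4374 0.     1.3642 2.2222]
```

View pics/z3.png

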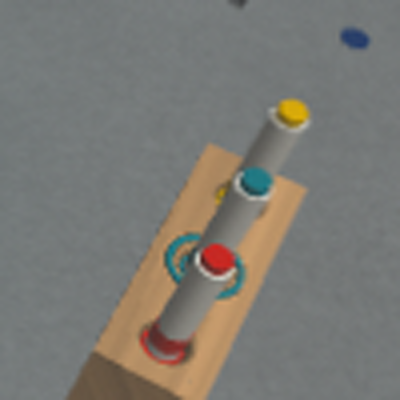

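The teal marker is seated level with its neighbours: tops at zoom red (216,258), teal (256,180), yellow (292,112), evenly spaced. On to the gauge.

In the tool's units: 0.652 m / 0.8 = 0.815, 0.109 m / 0.8 = 0.1363, -0.61 rad / 2 = -0.305.

Call:
{"name": "tcp_steps", "arguments": {"increments": [[[0.1363,0.815,0],[0,0,-0.305],1],[[0.1363,0.815,0],[0,0,-0.305],1],[[0.1363,0.815,0],[0,0,-0.305],1],[[0.1363,0.815,0],[0,0,-0.305],1],[[0.1363,0.815,0],[0,0,-0.305],1],[[0.1363,0.815,0],[0,0,-0.305],1],[[0.1363,0.815,0],[0,0,-0.305],1],[[0.1363,0.815,0],[0,0,-0.305],1],[[0.1363,0.815,0],[0,0,-0.305],1],[[0.1363,0.815,0],[0,0,-0.305],1]], "lines": "1,2"}}

```text
time_s: 9.48
eef_pos: [0.4802, -0.2653, 0.2168]
```

Call:
{"name": "tcp_steps", "arguments": {"increments": [[[0,0,0],[0,0,0],1],[[0,0,0],[0,0,0],1]], "lines": "1,2"}}

```text
time_s: 9.72
eef_pos: [0.4806, -0.2632, 0.2169]
```

```bash
python3 rel.py 0.477 -0.309 0.218 -70
```

Run:
```python
from h import *
np.set_printoptions(precision=4,suppress=True)
im=eyes.camera("top"); cv2.imwrite("pics/top4.png",im); sc=eyes.camera("scene"); cv2.imwrite("pics/scene4.png",sc)
a=cv2.resize(im[226:266,269:309],None,fx=10,fy=10,interpolation=cv2.INTER_CUBIC); b=cv2.resize(sc[160:200,348:388],None,fx=10,fy=10,interpolation=cv2.INTER_CUBIC)
cv2.imwrite("pics/z4.png",np.hstack([a,b]))
for n,I,(x,y,w,h) in(("top",im,(278,236,22,22)),("scene",sc,(355,170,26,20))):
    H=hsv(I)[y:y+h,x:x+w]
    m=cv2.inRange(H,(0,0,170),(180,60,255)); c=max(cv2.findContours(m,0,1)[0],key=cv2.contourArea); e=cv2.fitEllipse(cv2.convexHull(c)); p=np.array(e[0])+(x,y); print(n,"disc",p,e[1],plane(n,p,.031))
    g=cv2.cvtColor(I,6)[y:y+h,x:x+w]; fm=cv2.drawContours(np.zeros_like(g),[cv2.convexHull(c)],-1,255,-1); fm=cv2.erode(fm,np.ones((3,3)))
    w_=np.where(fm>0,np.clip(220.-g,0,None),0); ys,xs=np.mgrid[:h,:w]; q=np.array([(w_*xs).sum(),(w_*ys).sum()])/w_.sum()+(x,y); print(n,"dark ring",q,plane(n,q,.031))
```

```text
pos [ 0.4806 -0.2632  0.2169] yaw -70.06999373716815 t 9.725 d [-0.019   0.0418 -0.0012] rv [-0.0032  0.0013 -0.0012] q [-0.7179  0.1364  1.6879  0.0004  1.3208  0.5049]
top disc [288.6247 246.086 ] (13.817439079284668, 14.252670288085938) [0.5007 0.0453 0.031 ]
top dark ring [288.5263 246.0041] [0.5009 0.0456 0.031 ]
scene disc [367.8427 179.6751] (9.791521072387695, 13.383768081665039) [0.5014 0.0454 0.031 ]
scene dark ring [367.8037 179.6971] [0.5015 0.0453 0.031 ]
```

View pics/z4.png

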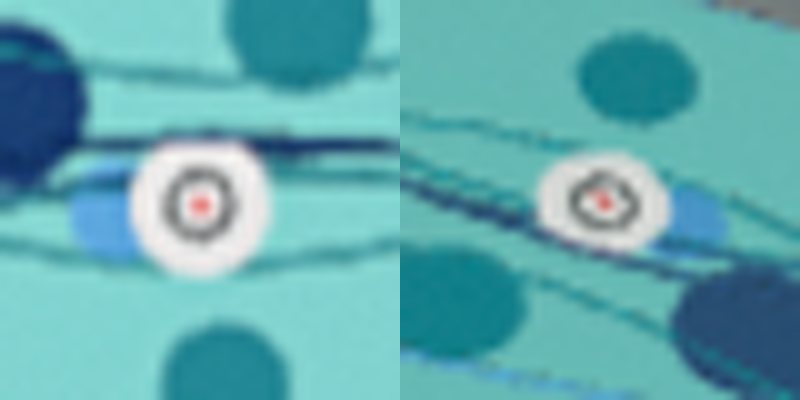

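The mark is clear now: the red dot and ring in both views give (0.5011, 0.0454), agreeing within 1 mm. Next I descend on the gauge.

In the tool's units: 0.105 m / 0.8 = 0.1313, 0.0418 m / 0.8 = 0.0523.

Call:
{"name": "tcp_steps", "arguments": {"increments": [[[-0.0238,0.0523,0],[0,0,0],1],[[-0.0238,0.0523,0],[0,0,0],1],[[-0.0238,0.0523,0.0375],[0,0,0],1],[[-0.0238,0.0523,0.075],[0,0,0],1],[[-0.0238,0.0523,0.1125],[0,0,0],1],[[-0.0238,0.0523,0.1313],[0,0,0],1],[[-0.0238,0.0523,0.1313],[0,0,0],1],[[-0.0238,0.0523,0.1313],[0,0,0],1]]}}

```text
time_s: 10.82
eef_pos: [0.4787, -0.3099, 0.1149]
eef_rot: [0.001, 0.985, 0.174, 0.001]
wrist_force: [-0.5, -0.2, 0.3]
opening: 0.999
grasp_force: 0.0
```

```bash
python3 rel.py 0.477 -0.309 0.112 -70
```

Run:
```python
from h import *
r=[]
for n,(x,y) in {"top":(400,200),"scene":(190,60)}.items():
    im=eyes.camera(n); cv2.imwrite(f"pics/{n}5.png",im); r.append(cv2.resize(im[y:y+100,x:x+100],None,fx=4,fy=4,interpolation=cv2.INTER_CUBIC))
cv2.imwrite("pics/z5.png",np.hstack(r))
```

```text
pos [ 0.4787 -0.3099  0.1149] yaw -69.98291052291128 t 10.825 d [-0.0013 -0.0014  0.0029] rv [ 0.0018 -0.0009  0.0003] q [-0.7826  0.3     1.715   0.0001  1.1247  0.4388]
```

View pics/z5.png

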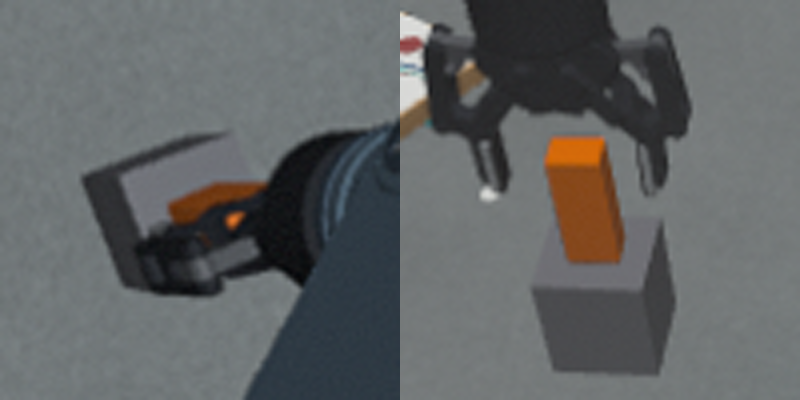

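The fingertips at zoom (500,190) and (650,190) straddle the gauge at (585,180). Grasp and lift.

In the tool's units: 0.003 m / 0.8 = 0.0038, -0.001 m / 0.8 = -0.0013.

Call:
{"name": "tcp_steps", "arguments": {"increments": [[[-0.0013,-0.0013,0.0038],[0,0,0],0],[[-0.0013,-0.0013,0.0038],[0,0,0],0],[[-0.0013,-0.0013,0.0038],[0,0,0],0],[[-0.0013,-0.0013,0.0038],[0,0,0],0],[[-0.0013,-0.0013,0.0038],[0,0,0],0],[[-0.0013,-0.0013,0.0038],[0,0,0],0],[[-0.0013,-0.0013,0.0038],[0,0,0],0]]}}

```text
time_s: 11.8
eef_pos: [0.4766, -0.3091, 0.1107]
eef_rot: [0.0, 0.985, 0.174, -0.0]
wrist_force: [-2.2, 1.2, 3.8]
opening: 0.389
grasp_force: 59.7
```

```bash
python3 rel.py 0.477 -0.309 0.112 -70
```

```text
pos [ 0.4766 -0.3091  0.1107] yaw -70.01267244197065 t 11.8 d [ 0.0004  0.0001 -0.0013] rv [ 0.0001  0.     -0.0002] q [-0.7842  0.3025  1.7214 -0.      1.1177  0.4378]
```

Call:
{"name": "tcp_steps", "arguments": {"increments": [[[0,0,-0.0375],[0,0,0],0],[[0,0,-0.075],[0,0,0],0],[[0,0,-0.1125],[0,0,0],0],[[0,0,-0.125],[0,0,0],0],[[0,0,-0.125],[0,0,0],0],[[0,0,-0.125],[0,0,0],0]]}}

```text
time_s: 12.55
eef_pos: [0.4759, -0.3084, 0.2087]
eef_rot: [-0.001, 0.985, 0.173, -0.001]
wrist_force: [-0.2, 0.5, -2.1]
opening: 0.389
grasp_force: 60.9
```

```bash
python3 rel.py 0.5011 0.0454 0.212 -90
```

```text
pos [ 0.4759 -0.3084  0.2087] yaw -70.02037676987041 t 12.55 d [ 0.1446 -0.3239 -0.0026] rv [-0.0023  0.0016  0.3487] q [-0.7843  0.1861  1.6479  0.0001  1.3104  0.4378]
```

In the tool's units: -0.324 m / 0.8 = -0.405, 0.145 m / 0.8 = 0.1813, 0.349 rad / 2 = 0.1745.

Call:
{"name": "tcp_steps", "arguments": {"increments": [[[0.1813,-0.405,0],[0,0,0.1745],0],[[0.1813,-0.405,0],[0,0,0.1745],0],[[0.1813,-0.405,0],[0,0,0.1745],0],[[0.1813,-0.405,0],[0,0,0.1745],0],[[0.1813,-0.405,0],[0,0,0.1745],0],[[0.1813,-0.405,0],[0,0,0.1745],0],[[0.1813,-0.405,0],[0,0,0.1745],0],[[0.1813,-0.405,0],[0,0,0.1745],0],[[0.1813,-0.405,0],[0,0,0.1745],0]], "lines": "1,2"}}

```text
time_s: 13.68
eef_pos: [0.502, 0.0438, 0.21]
```

Call:
{"name": "tcp_steps", "arguments": {"increments": [[[0,0,0.05],[0,0,0],0],[[0,0,0.075],[0,0,0],0],[[0,0,0.075],[0,0,0],0],[[0,0,0.075],[0,0,0],0],[[0,0,0.075],[0,0,0],0]]}}

```text
time_s: 14.3
eef_pos: [0.5031, 0.0445, 0.1519]
eef_rot: [0.0, 1.0, -0.0, 0.001]
wrist_force: [0.2, -0.5, -1.7]
opening: 0.389
grasp_force: 61.3
```

```bash
python3 rel.py 0.5011 0.0454 0.1307 -90
```

Run:
```python
from h import *
r=[]
for n,(x,y) in {"top":(249,206),"scene":(328,110)}.items():
    im=eyes.camera(n); cv2.imwrite(f"pics/{n}6.png",im); r.append(cv2.resize(im[y:y+80,x:x+80],None,fx=5,fy=5,interpolation=cv2.INTER_CUBIC))
cv2.imwrite("pics/z6.png",np.hstack(r))
```

```text
pos [0.5031 0.0445 0.1519] yaw -90.04284301447834 t 14.3 d [-0.0021 -0.0009  0.0212] rv [ 0.0004 -0.0024 -0.0007] q [-0.1471  0.1124  1.8561 -0.      1.1707  1.4244]
```

View pics/z6.png

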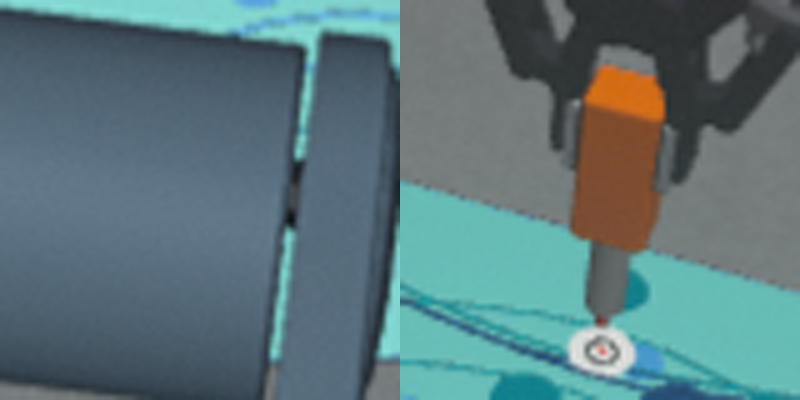

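The scene view shows the plunger tip at zoom (601,326), straight above the ring centre (601,351). The gauge is gripped upright. Checking where the tip is:

Run:
```python
from h import *
np.set_printoptions(precision=4,suppress=True)
for z in(.048,.051,.054): print(z,plane("scene",(367.8,174.8),z))
im=cv2.imread("pics/scene6.png"); h=hsv(im)[168:180,360:376]
m=cv2.inRange(h,(0,90,60),(10,255,255))|cv2.inRange(h,(170,90,60),(180,255,255)); q=np.argwhere(m)[:,::-1]+(360,168); print("red px",q.tolist())
for X in((.5011,.0454,.051),(.5011,.0454,.0585)): print(px("scene",X))
```

```text
0.048 [0.5016 0.0438 0.048 ]
0.051 [0.5042 0.0444 0.051 ]
0.054 [0.5069 0.045  0.054 ]
red px [[368, 174]]
[368.6146 173.9771]
[368.8937 171.8285]
```

In the tool's units: 0.016 m / 0.8 = 0.02, -0.001 m / 0.8 = -0.0013.

Call:
{"name": "tcp_steps", "arguments": {"increments": [[[-0.0028,-0.0013,0.01],[0,0,0],0],[[-0.0028,-0.0013,0.02],[0,0,0],0],[[-0.0028,-0.0013,0.02],[0,0,0],0],[[-0.0028,-0.0013,0.02],[0,0,0],0],[[-0.0028,-0.0013,0.02],[0,0,0],0]]}}

```text
time_s: 15.02
eef_pos: [0.5002, 0.046, 0.1348]
eef_rot: [0.0, 1.0, -0.0, 0.0]
wrist_force: [0.2, -0.7, -1.6]
opening: 0.389
grasp_force: 61.3
```

```bash
python3 rel.py 0.5011 0.0454 0.126 -90
```

```text
pos [0.5002 0.046  0.1348] yaw -90.00972682418738 t 15.025 d [0.0009 0.0006 0.0088] rv [ 0.     -0.0004 -0.0002] q [-0.1451  0.1314  1.8739  0.      1.1358  1.4258]
```

In the tool's units: 0.006 m / 0.8 = 0.0075, 0.004 m / 0.8 = 0.005.

Call:
{"name": "tcp_steps", "arguments": {"increments": [[[0.0011,0.0006,0.0025],[0,0,0],0],[[0.0011,0.0006,0.005],[0,0,0],0],[[0.0011,0.0006,0.0075],[0,0,0],0],[[0.0011,0.0006,0.0075],[0,0,0],0],[[0.0011,0.0006,0.0075],[0,0,0],0]]}}

```text
time_s: 15.65
eef_pos: [0.501, 0.0454, 0.1288]
eef_rot: [0.0, 1.0, -0.0, 0.0]
wrist_force: [-0.8, 0.3, 0.4]
opening: 0.391
grasp_force: 61.5
```

```bash
python3 rel.py 0.5011 0.0454 0.126 -90
```

```text
pos [0.501  0.0454 0.1288] yaw -90.00752809374062 t 15.65 d [0.0001 0.     0.0028] rv [ 0.0001 -0.0005 -0.0001] q [-0.1459  0.1419  1.876  -0.      1.1232  1.4251]
```

In the tool's units: 0.0028 m / 0.8 = 0.0035, 0.0015 m / 0.8 = 0.0019.

Call:
{"name": "tcp_steps", "arguments": {"increments": [[[0,0,0.0019],[0,0,0],0],[[0,0,0.0035],[0,0,0],0],[[0,0,0.0035],[0,0,0],0],[[0,0,0.0035],[0,0,0],0],[[0,0,0.0035],[0,0,0],0],[[0,0,0.0035],[0,0,0],0]]}}

```text
time_s: 16.4
eef_pos: [0.501, 0.0455, 0.1258]
eef_rot: [0.0, 1.0, -0.0, 0.0]
wrist_force: [0.7, -1.0, 1.3]
opening: 0.392
grasp_force: 61.7
```

```bash
python3 rel.py 0.5011 0.0454 0.126 -90
```

Run:
```python
from h import *
F=[]
for i in range(8):
    im=eyes.camera("scene" if i else "top"); F.append(get_obs()["wrist_force"][2])
print(np.round(F,2)); cv2.imwrite("pics/scene7.png",im)
a=cv2.resize(im[110:190,328:408],None,fx=5,fy=5,interpolation=cv2.INTER_CUBIC);b=cv2.resize(im[160:260,450:550],(400,400),interpolation=cv2.INTER_CUBIC)
cv2.imwrite("pics/z7.png",np.hstack([a,b]))
```

```text
pos [0.501  0.0455 0.1258] yaw -90.00947339378088 t 16.4 d [ 0.0001  0.0001 -0.0002] rv [ 0.0001 -0.0004 -0.0002] q [-0.1459  0.1462  1.8779 -0.      1.1171  1.4251]
[1.99 2.63 1.78 2.53 1.86 2.24 0.92 1.14]
```

View pics/z7.png

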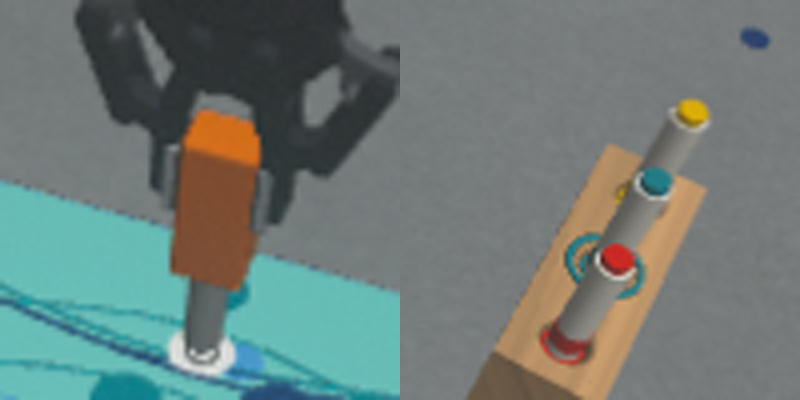

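The barrel sits over the ring centre at zoom (203,350), with the ring's front arc symmetric around it. The load is about 3.8 N, so the plunger is about 4.5 mm in, and the marker is still seated. Handing in.

```bash
python3 -c "from bench import ctrl, eyes, job, get_obs; print(job.hand_in())"
```

```text
the job is handed in; nothing more can be done
None
```

I handed the job in at about 17 s, and the hand-in returned no verdict: the teal marker is fully down in the empty hole and released, and the gauge is held upright inside the ring with the plunger about 4.5 mm in (about 3.8 N, estimated from the wrist force).

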